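# Stop the block-cooling plate from rocking

## Robot

A 6-joint arm with a two-finger parallel gripper is mounted at the origin on a cart in front of the work surface, level with it; the furniture and walls round the work are solid. World frame = base frame: x ahead of the robot, y to its left, z up, the work surface at z = 0. Lengths are in m, angles in rad, forces in N, time in s.
With the tool pointing down it reaches from about 0.3 to 0.775 m from the base axis. Payload 14.6 kg.
Tool frame: the origin (TCP) lies at the very end of the fingers, on their centre line; the grasp point (between the pads) lies 19 mm behind it; z points along the fingers, y is the line along which they close (so a half turn about z gives the same grasp; the last joint's range is limited). The gripper opens to 94 mm and grips with 3 to 60 N. Pads are 16 mm wide; open, the fingers measure 119 mm over their backs; the gripper's body (75 mm by 177 mm) begins 78 mm behind the grasp point.
Start: joints at [1.151, 0.3, 1.521, -0, 1.321, -0.067], TCP at [0.19, 0.516, 0.205] pointing down, gripper open.
Joint ranges: [-3.03, 3.03], [-0.79, 2.21], [0.23, 2.52], [-1.04, 4.18], [0, 3.07], [-2.55, 2.55]. Speed limits (rad/s): [2.22, 2.22, 2.57, 3.14, 3.14, 3.14].

## Interface

Orientations are given as [roll, pitch, yaw] about the fixed x, y, z axes, in that order (R = Rz(yaw) Ry(pitch) Rx(roll)).
In Python, from station import ctrl, cams gives the robot as it stands. The module is installed in compiled form; this text tells all that it offers.
- The arm moves only by the tool arm_command, never from a script. Its argument "plan" is a list that holds one entry, the list of rows, each a list of 7 numbers: the shift along the tool's x, y, z in a scale on which 1.0 is 1000 mm, then the turn, a rotation vector about the tool's x, y, z in a scale on which 1.0 is 180 degrees, then the closure, from -1 (fully open) to 1 (shut). A call has 1 to 12 rows; each row is the pose to reach, as a shift and turn from the pose commanded when the call began, along the tool's axes at that moment; what a row does not reach only later rows make up. A row lasts 1/10 s, in which the tool goes at most 50 mm and 8.59 degrees, less where a joint would pass 70% of its speed; a pose out of reach is approached as far as the arm can. A shift or turn number past 1, either way, is cut back to 1. A call with a gripper value outside its range is refused whole. The fingers move at their own pace and stop on an object; "squeeze" is the grip in N (left out, the last holds). Time passes only in rows, so rows that repeat a pose let the fingers close. It gives the time, the measured TCP pose, the force, the opening and the grip force at its end, in the units of the state.
- ctrl.get_obs(): the state, without advancing time (a new reading comes with each control period).
- cams.camera(name): name is "scene" or "top" or "wrist"; returns (picture, depth): 420x560x3 uint8, blue, green, red; 420x560 float32, m along the optical axis (not along the pixel's ray), 0 where there is no reading.
- cams.camera_info(name): a dict with "fx", "fy", "cx", "cy" (pixels), "world_to_cam" (4x4, takes a point from world to camera coordinates). Camera axes: x right, y down, z forward; pixel columns grow to the right and rows downward; lengths in m; the calibration is good to about 2 mm. A picture is of the moment at which its call begins: read the wrist's pose just before it. camera_info takes no time and is no camera call; for the wrist camera it gives the pose at the moment of the call.
- ctrl.hand_in(): hands the job in; it is judged then, once.
The state is a dict: "time_s": time; "qpos": joint angles; "joint_vel": joint speeds; "tau": joint torques, N m; "ee_pos": TCP position; "eef_rot": TCP orientation; "force": force on the tool from outside, world axes, zero at the start; "moment": the same for the moment, N m; "grip_width": finger opening in m; "grip_force": force on a finger pad.
Only numpy, scipy, OpenCV 4.12 (cv2) and the standard library are available. Lean on these libraries where they do the work, as an engineer would, in place of code of your own. Each camera call takes 0.05 s, during which the arm holds its last target. There are 200 camera calls.

## Task

The block-cooling plate rocks because its front left thumb screw was backed off and that foot hangs just clear of its foot cup. Turn that screw until all four feet carry the plate about equally, but no farther, or another foot comes off its cup; take your hand off, then prove it by pressing straight down on top of the left thumb screw and after it the right one with about 10 N: neither may give. Never bear down hard (a push of 30 N is too much), leave the plate where it stands with the paraffin blocks on it, leave the other things on the bench alone, and take your hand away at the end.

Things in the scene. Friction and masses are not known exactly. Their poses are not given: they have to be found in the camera images.
- plate: grey cooling plate, steel inlay, 186 mm deep (x) by 236 mm wide (y), 10 mm thick, about 2.5 kg, on four ball-ended feet at x = -70 (front) and +70 (rear), y = +95 (left) and -95 (right) mm; front feet are thumb screws, rear ones plain. Origin under its middle at worktop height, x to the rear, y to the left, z up; its top face is at z = 38 mm, with a 6 mm lip along the rear edge
- level (a point): centre of the round spirit level, 30 mm across and 7 mm high, set on the plate's top face midway between the thumb screws (-66, 0, 38 mm in the plate's frame); a small fitting
- screw_fl (a point): front left thumb screw: point on its axis in the plate's top face (fixed to the plate, does not go up and down with the screw). Knurled steel knob, 34 mm across, 18 mm high, its underside 12 mm (right length) to 15 mm (most backed off) above the plate. Right-hand thread, 3 mm a turn: clockwise from above drives foot and knob down. Stays where left (0.06 N m friction). Starts 2.6 to 6 rad too short
- screw_fr (a point): front right thumb screw, the same make: point on its axis in the plate's top face. It has the right length (knob's underside 12 mm, knob's top 30 mm above the plate) and need not be turned
- cup_fl: dark steel foot cup, 43 mm across, 11 mm high, floor 5 mm thick, loose, front left (under a thumb screw); origin at its underside; gives 0.05 mm per N. A 2 to 4 N push on the knob tips the plate until the hanging foot meets this floor. Under an 8 N push a knob of right length gives 0.3 to 0.4 mm, one D mm too short about D - 0.8 mm; right is within 0.6 rad either way
- cup_fr: dark steel foot cup, 43 mm across, 11 mm high, floor 5 mm thick, loose, front right (under a thumb screw); origin at its underside; gives 0.05 mm per N. Too long a left screw lifts this foot, or the rear left one
- cup_rl: dark steel foot cup, 43 mm across, 11 mm high, floor 5 mm thick, loose, rear left (under a plain foot); origin at its underside; gives 0.05 mm per N. Too long a left screw lifts this foot, or the front right one
- cup_rr: dark steel foot cup, 43 mm across, 11 mm high, floor 5 mm thick, loose, rear right (under a plain foot); origin at its underside; gives 0.05 mm per N. The plate's weight lies a little behind its middle, so this foot is down while the front left one hangs
- block_a: paraffin block on a tissue cassette, 28 x 41 x 10 mm, lying on the left of the plate's rear half; origin at the centre of its underside
- block_b: the same, on the right of the plate's rear half
- block_c: a third such block, on the worktop in front to the right; to be left alone
- pen: marker, 14 x 132 x 16 mm, on the worktop; to be left alone
- tweezers: steel forceps, 12 x 125 x 9 mm, on the worktop; to be left alone
- blades: white blade dispenser, 30 x 72 x 16 mm, on the worktop; to be left alone
- microtome_right: rotary microtome, a fixed beige machine about 0.3 m tall on a dark base, left of the plate and behind it (x 0.45 to 0.9 m, y 0 to 0.27 m); to be kept clear of, like its twin farther left (y 0.45 to 0.8 m)
- fine_brush: thin brush, 8 x 159 x 8 mm, on the worktop; to be left alone
Mind the look-alikes: they are no part of the job. Leave any red or turquoise look-alike of the block_a alone. Leave any blue look-alike of the block_b alone.

How it is judged:
On the way, in this order (a step that is already met when the one before it is completed fails the run):
1. with the hand off the plate, each of the four feet bears at least 3 N on its cup (contact force between plate and cup_fl above 3 N and contact force between plate and cup_fr above 3 N and contact force between plate and cup_rl above 3 N and contact force between plate and cup_rr above 3 N and linear speed of plate below 0.01 m/s and angular speed of plate below 0.05 rad/s and contact force between the fingers and plate below 0.1 N), for 0.3 s.
2. a push straight down on top of the left thumb screw, the hand above it, brings its cup to more than 9 N while the other three feet stay loaded (over 0.8 N) (contact force between plate and cup_fl above 9 N and contact force between plate and cup_fr above 0.8 N and contact force between plate and cup_rl above 0.8 N and contact force between plate and cup_rr above 0.8 N and z of the grasp point in the frame of screw_fl above 0.035 m and horizontal distance between the grasp point and screw_fl below 0.03 m), for 0.1 s.
3. the same for the right thumb screw (contact force between plate and cup_fr above 9 N and contact force between plate and cup_fl above 0.8 N and contact force between plate and cup_rl above 0.8 N and contact force between plate and cup_rr above 0.8 N and z of the grasp point in the frame of screw_fr above 0.035 m and horizontal distance between the grasp point and screw_fr below 0.03 m), for 0.1 s.
At the end, for the whole second after the job is handed in: each of the four feet bears at least 3 N on its cup, the plate is at rest within 20 mm of where it stood, both paraffin blocks still lie on it, and the robot touches nothing (all of step 1 and distance of plate from where it was at the start of the episode below 0.02 m and z of each of block_a, block_b in the frame of plate above 0.034 m).
It fails at once if a foot is forced onto its cup with more than 30 N (contact force between plate and cup_fl above 30 N or contact force between plate and cup_fr above 30 N or contact force between plate and cup_rl above 30 N or contact force between plate and cup_rr above 30 N).
It fails at once if the plate is shifted or lifted by more than 30 mm (distance of plate from where it was at the start of the episode above 0.03 m).
It fails at once if a paraffin block is pushed more than 25 mm or off the plate (distance of any of block_a, block_b from where it was at the start of the episode above 0.025 m).
It fails at once if another thing on the bench is moved by more than 20 mm (distance of any of block_c, pen, tweezers, blades, fine_brush from where it was at the start of the episode above 0.02 m).
It also fails if it takes over 72 s, if anything falls off the work surface, if the arm or the gripper's body presses on something with over 40 N, if the wrist force passes 120 N, or if a joint passes its speed limit or range.

## Working session

There is one attempt and no reset: what is moved stays moved. The work goes in short steps, Python scripts to look and compute and a tool call to move; the robot and the scene stay as the last step left them, time stands still between calls to the robot, and variables do not carry over. Pictures are saved under pics/ and viewed, at most 10 in all, crops included, and the job is handed in when it is done.

Besides the shell and the picture viewer there is one more tool, called after "Request:" as name([rows], argument=value, ...), one row to a line, values as JSON. arm_command: Moves the arm, as the interface text tells. Its arguments: {"type":"object","properties":{"plan":{"type":"array"},"squeeze":{"type":"number"}},"required":["plan"]}

```bash
mkdir -p pics
cat > h.py <<'E'
import numpy as np, cv2
from station import ctrl, cams
def world(name,d,u,v):
    i=cams.camera_info(name); T=np.linalg.inv(np.array(i["world_to_cam"]))
    z=d[v,u]; return (T@[(u-i["cx"])/i["fx"]*z,(v-i["cy"])/i["fy"]*z,z,1])[:3]
def cloud(name,d):
    i=cams.camera_info(name); T=np.linalg.inv(np.array(i["world_to_cam"]))
    v,u=np.mgrid[:d.shape[0],:d.shape[1]]
    P=np.stack([(u-i["cx"])/i["fx"]*d,(v-i["cy"])/i["fy"]*d,d,np.ones_like(d)],-1)
    return (P@T.T)[...,:3]
E
python3 - <<'E'
from h import *
for n in("top","scene"):
    p,d=cams.camera(n); cv2.imwrite(f"pics/{n}0.png",p); np.save(f"{n}0.npy",d)
    i=cams.camera_info(n);print(n,i["fx"],np.linalg.inv(np.array(i["world_to_cam"])).round(3).tolist())
o=ctrl.get_obs();print({k:np.round(v,4).tolist() for k,v in o.items()})
E
```

```text
top 380.479708466402 [[-0.021, -0.978, 0.206, 0.329], [-1.0, 0.022, 0.002, -0.152], [-0.006, -0.206, -0.979, 1.104], [0.0, 0.0, 0.0, 1.0]]
scene 515.0909092533014 [[0.836, 0.407, -0.367, 1.067], [0.548, -0.602, 0.581, -0.938], [0.016, -0.687, -0.726, 1.059], [0.0, 0.0, 0.0, 1.0]]
{'time_s': 0.1, 'qpos': [1.1514, 0.3004, 1.5215, 0.0, 1.3207, -0.0666], 'joint_vel': [-0.0017, -0.0017, -0.0029, 0.0009, -0.0023, -0.0002], 'tau': [0.0012, -53.2645, -35.3289, 0.071, 0.0234, 0.0], 'ee_pos': [0.19, 0.5159, 0.205], 'eef_rot': [-3.1406, -0.0001, 2.7888], 'force': [-0.465, 0.4507, -0.1493], 'moment': [-0.0267, -0.0294, -0.0331], 'grip_force': 0.0, 'grip_width': 0.094}
```

View pics/top0.png

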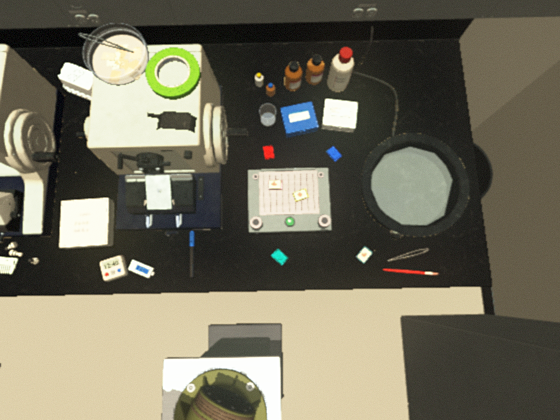

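View pics/scene0.png

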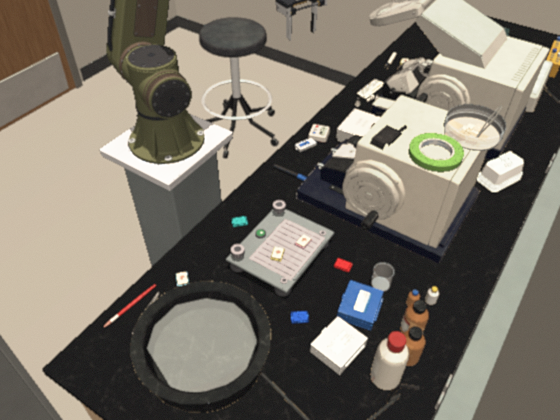

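The top view shows the plate at u 248–331, v 169–232, with the left knob at about (256,222), the right knob at (325,222) and the green level at (290,222). The cream blocks on the plate, at (275,184) and (300,195), are block_a and block_b. The red (268,152), blue (333,153) and turquoise (279,257) ones are look-alikes and stay where they are. Next I'll measure the knobs from depth and check them in a crop.

Run:
```python
from h import *
for n,boxes in (("top",{"L":(246,212,268,234),"R":(314,212,336,234)}),("scene",{"L":(268,196,292,220),"R":(226,240,250,264)})):
    d=np.load(n+"0.npy"); C=cloud(n,d)
    for k,(a,b,c,e) in boxes.items():
        P=C[b:e,a:c].reshape(-1,3); 
        T=P[(P[:,2]>.06)&(P[:,2]<.085)]
        print(n,k,len(T),T.mean(0).round(4),((T.max(0)+T.min(0))/2).round(4),T.max(0).round(4),T.min(0).round(4), np.median(T[:,2]).round(4))
d=np.load("top0.npy");C=cloud("top",d);
for uv in((258,180),(322,180),(290,205),(290,222),(275,184),(300,195)):print(uv,C[uv[1],uv[0]].round(4))
Z=C[...,2]; m=((Z>.03)&(Z<.046)); m[:165]=0;m[236:]=0;m[:,:244]=0;m[:,335:]=0
P=C[m];print(cv2.minAreaRect(P[:,:2].astype(np.float32)))
A=np.c_[P[:,:2],np.ones(len(P))];print(np.linalg.lstsq(A,P[:,2],rcond=None)[0])
p=cv2.imread("pics/top0.png")[160:240,240:340];cv2.imwrite("pics/crop1.png",cv2.resize(p,None,fx=7,fy=7,interpolation=cv2.INTER_CUBIC))
```

```text
top L 123 [ 0.5131 -0.1017  0.0693] [ 0.5137 -0.102   0.068 ] [ 0.5313 -0.0866  0.0752] [ 0.4961 -0.1174  0.0608] 0.0696
top R 118 [ 0.5142 -0.2906  0.0671] [ 0.5138 -0.2916  0.0662] [ 0.5295 -0.275   0.0718] [ 0.4982 -0.3083  0.0606] 0.0672
scene L 113 [ 0.5165 -0.1055  0.0688] [ 0.5148 -0.1027  0.0675] [ 0.5324 -0.0842  0.0747] [ 0.4972 -0.1212  0.0603] 0.0694
scene R 126 [ 0.5163 -0.2938  0.0669] [ 0.5159 -0.2923  0.0655] [ 0.532  -0.2755  0.0706] [ 0.4997 -0.3091  0.0604] 0.0672
(258, 180) [ 0.6431 -0.1092  0.0362]
(322, 180) [ 0.6393 -0.2958  0.0347]
(290, 205) [ 0.5655 -0.2     0.04  ]
(290, 222) [ 0.5149 -0.1982  0.0473]
(275, 184) [ 0.6271 -0.1584  0.0461]
(300, 195) [ 0.593  -0.2293  0.0456]
((0.5837616324424744, -0.1964242309331894), (0.2354397028684616, 0.18699803948402405), 89.89185333251953)
[ 0.0097642  -0.00121528  0.0319983 ]
```

View pics/crop1.png

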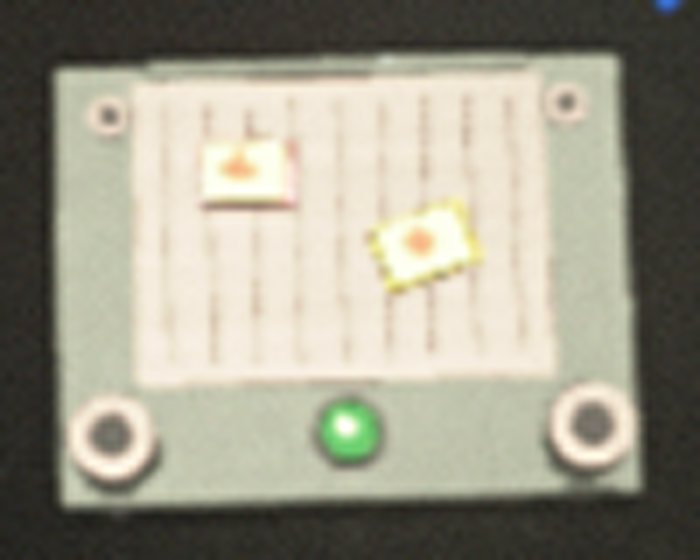

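The crop confirms it: left knob at crop (112,437), right knob at (592,425), level between them, and the two cream blocks on the plate. Measured positions are left knob at (0.514,-0.102), top about 0.070, and right knob at (0.5145,-0.292), top about 0.0675. Before moving I'll check clearances and work out the shift.

```bash
cat >> h.py <<'E'
from scipy.spatial.transform import Rotation as Ro
def shift(x,y,z,yaw=None):
    o=ctrl.get_obs(); R=Ro.from_euler("xyz",o["eef_rot"])
    s=R.inv().apply(np.array([x,y,z])-o["ee_pos"])*1e3
    r=(R.inv()*Ro.from_euler("xyz",[np.pi,0,yaw if yaw is not None else o["eef_rot"][2]])).as_rotvec()
    print("shift",s.round(1),"rot",r.round(3))
E
python3 - <<'E'
from h import *
shift(.40,-.1,.205); shift(.514,-.102,.10)
for n in("top","scene"):
    C=cloud(n,np.load(n+"0.npy")).reshape(-1,3)
    m=(C[:,2]>.10)&(C[:,2]<.5)&(C[:,0]<.66)&(C[:,0]>.2)&(C[:,1]<.2)&(C[:,1]>-.45); P=C[m]
    for a in np.arange(.2,.66,.05):
        q=P[(P[:,0]>=a)&(P[:,0]<a+.05)]
        if len(q): print(n,a.round(2),len(q),q[:,1].min().round(3),q[:,2].max().round(3))
E
```

```text
shift [-4.099e+02 -5.054e+02  4.000e-01] rot [-0.001 -0.     0.   ]
shift [-517.6 -467.8  105.4] rot [-0.001 -0.     0.   ]
top 0.5 11 0.073 0.108
top 0.55 969 0.065 0.127
top 0.6 1178 0.019 0.248
top 0.65 269 -0.024 0.25
scene 0.5 12 0.061 0.107
scene 0.55 449 0.059 0.126
scene 0.6 213 0.041 0.249
scene 0.65 23 -0.002 0.25
```

The rows are not in the units I measure in: shifts go in shares of 1000 mm and turns go in shares of 180 degrees. I convert before sending: -505 mm / 1000 = -0.505, -410 mm / 1000 = -0.41.

Request:
arm_command([
  [[-0.41,-0.505,0,0,0,0,1],[-0.41,-0.505,0,0,0,0,1],[-0.41,-0.505,0,0,0,0,1],[-0.41,-0.505,0,0,0,0,1],[-0.41,-0.505,0,0,0,0,1],[-0.41,-0.505,0,0,0,0,1],[-0.41,-0.505,0,0,0,0,1],[-0.41,-0.505,0,0,0,0,1],[-0.41,-0.505,0,0,0,0,1],[-0.41,-0.505,0,0,0,0,1],[-0.41,-0.505,0,0,0,0,1],[-0.41,-0.505,0,0,0,0,1]],
], squeeze=15)

```text
time_s: 1.3
ee_pos: [0.384, -0.0539, 0.2055]
eef_rot: [3.142, 0.0, 2.788]
force: [1.1, 1.1, -1.1]
grip_width: 0.0022
grip_force: 0.0
```

Run:
```python
from h import *
shift(.514,-.102,.10)
```

```text
shift [-138.5   -0.2  105.6] rot [0. 0. 0.]
```

To row units: -138 mm / 1000 = -0.138, 80 mm / 1000 = 0.08.

Request:
arm_command([
  [[-0.138,0,0.08,0,0,0,1],[-0.138,0,0.08,0,0,0,1],[-0.138,0,0.08,0,0,0,1],[-0.138,0,0.08,0,0,0,1],[-0.138,0,0.08,0,0,0,1],[-0.138,0,0.08,0,0,0,1]],
])

```text
time_s: 1.9
ee_pos: [0.5129, -0.099, 0.1263]
eef_rot: [3.142, 0.001, 2.789]
force: [0.2, -0.2, -0.2]
grip_width: 0.0004
grip_force: 0.0
```

Run:
```python
from h import *
p,d=cams.camera("wrist"); cv2.imwrite("pics/w1.png",p); np.save("w1.npy",d)
shift(.514,-.102,.075)
o=ctrl.get_obs();print(o["force"],o["ee_pos"],o["qpos"])
C=cloud("wrist",d); P=C.reshape(-1,3)
for c in ((.514,-.102),(.5145,-.292)):
    m=(np.hypot(P[:,0]-c[0],P[:,1]-c[1])<.022)&(P[:,2]>.055)&(P[:,2]<.08);T=P[m]
    if len(T):
        z=np.median(T[:,2]);T=T[abs(T[:,2]-z)<.003]
        print(len(T),z,T.mean(0),(T.max(0)+T.min(0))/2,np.ptp(T,0))
```

```text
shift [-1.9 -2.5 51.8] rot [0.    0.002 0.   ]
[-0.73834627  0.19237623  0.63692832] [ 0.51302453 -0.09896127  0.12680225] [-2.60676499e-01  3.18282552e-01  1.69005100e+00  2.46959981e-05
  1.13164833e+00 -1.47903291e+00]
1185 0.06924828975994217 [ 0.51078198 -0.10095346  0.06928384] [ 0.51160278 -0.10198646  0.06885575] [0.03096002 0.03416668 0.00520316]
792 0.06666900030596475 [ 0.50938268 -0.2880818   0.0669231 ] [ 0.51125602 -0.29089143  0.06639377] [0.02665475 0.03445085 0.00538545]
```

View pics/w1.png

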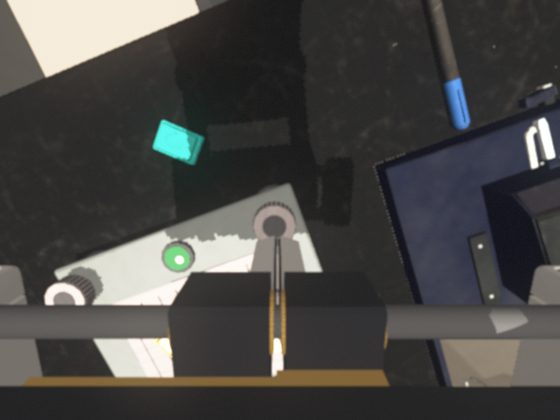

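The wrist view shows the left knob at (274,222), just ahead of the closed fingertips, the right knob at (70,292) and the level at (178,257). I'll start the push test on the left knob.

To row units: 54 mm / 1000 = 0.054, 50 mm / 1000 = 0.05.

Request:
arm_command([
  [[-0.0015,-0.0025,0.04,0,0,0,1],[-0.0015,-0.0025,0.05,0,0,0,1],[-0.0015,-0.0025,0.054,0,0,0,1],[-0.0015,-0.0025,0.054,0,0,0,1]],
])

```text
time_s: 2.35
ee_pos: [0.5141, -0.1021, 0.0725]
eef_rot: [3.142, 0.001, 2.789]
force: [0.4, 0.3, 0.6]
grip_width: 0.0002
grip_force: 0.0
```

To row units: 1.5 mm / 1000 = 0.0015, 1 mm / 1000 = 0.001.

Request:
arm_command([
  [[0,0,0.0005,0,0,0,1],[0,0,0.001,0,0,0,1],[0,0,0.0015,0,0,0,1],[0,0,0.0015,0,0,0,1]],
])

```text
time_s: 2.75
ee_pos: [0.5141, -0.1022, 0.0702]
eef_rot: [3.142, 0.0, 2.789]
force: [-0.8, -0.6, 0.1]
grip_width: 0.0006
grip_force: 0.0
```

To row units: 0.5 mm / 1000 = 0.0005.

Request:
arm_command([
  [[0,0,0.0005,0,0,0,1],[0,0,0.0005,0,0,0,1]],
])

```text
time_s: 2.95
ee_pos: [0.5141, -0.1022, 0.0696]
eef_rot: [3.142, 0.0, 2.789]
force: [-0.3, -0.0, 2.4]
grip_width: 0.0006
grip_force: 1.1
```

To row units: 0.4 mm / 1000 = 0.0004.

Request:
arm_command([
  [[0,0,0.0004,0,0,0,1],[0,0,0.0004,0,0,0,1]],
])

```text
time_s: 3.15
ee_pos: [0.514, -0.1022, 0.0691]
eef_rot: [3.142, -0.0, 2.789]
force: [-0.9, 0.4, 2.7]
grip_width: 0.0004
grip_force: 1.4
```

To row units: 0.4 mm / 1000 = 0.0004.

Request:
arm_command([
  [[0,0,0.0004,0,0,0,1],[0,0,0.0004,0,0,0,1]],
])

```text
time_s: 3.35
ee_pos: [0.5139, -0.1021, 0.0686]
eef_rot: [3.142, -0.0, 2.789]
force: [-1.8, 1.9, 2.7]
grip_width: 0.0007
grip_force: 1.6
```

To row units: 0.4 mm / 1000 = 0.0004.

Request:
arm_command([
  [[0,0,0.0004,0,0,0,1],[0,0,0.0004,0,0,0,1]],
])

```text
time_s: 3.55
ee_pos: [0.514, -0.1022, 0.0682]
eef_rot: [3.142, -0.0, 2.789]
force: [-1.7, 1.8, 3.4]
grip_width: 0.0006
grip_force: 1.8
```

To row units: 0.4 mm / 1000 = 0.0004.

Request:
arm_command([
  [[0,0,0.0004,0,0,0,1],[0,0,0.0004,0,0,0,1]],
])

```text
time_s: 3.75
ee_pos: [0.514, -0.1022, 0.068]
eef_rot: [3.142, 0.0, 2.789]
force: [-3.7, 1.8, 6.3]
grip_width: 0.0008
grip_force: 3.1
```

To row units: 0.4 mm / 1000 = 0.0004.

Request:
arm_command([
  [[0,0,0.0004,0,0,0,1],[0,0,0.0004,0,0,0,1]],
])

```text
time_s: 3.95
ee_pos: [0.5141, -0.1022, 0.0679]
eef_rot: [3.142, 0.0, 2.789]
force: [-4.1, 2.9, 9.5]
grip_width: 0.0006
grip_force: 4.5
```

```bash
python3 -c "
from h import *
o=ctrl.get_obs();print(o['ee_pos']*1e3 if hasattr(o['ee_pos'],'shape') else o['ee_pos'],o['force'])"
```

```text
[ 514.11073213 -102.18456607   67.87972025] [-4.08390641  2.86094232  9.52530938]
```

Contact was at about 69.8 mm and it read 67.9 mm at 8–9 N. That is about 1.9 mm of give, so D is about 2.7 mm, or roughly 5.7 rad. I'll lift, turn back by -0.95 rad, open and straddle the knob.

To row units: -24 mm / 1000 = -0.024, 22 mm / 1000 = 0.022, -0.95 rad / 3.1416 = -0.3024.

Request:
arm_command([
  [[0,0,-0.02,0,0,0,1],[0,0,-0.024,0,0,-0.0477,-0.2],[0,0,-0.024,0,0,-0.0955,-0.2],[0,0,-0.024,0,0,-0.1432,-0.2],[0,0,-0.024,0,0,-0.191,-0.2],[0,0,-0.024,0,0,-0.2387,-0.2],[0,0,-0.024,0,0,-0.2865,-0.2],[0,0,-0.024,0,0,-0.3024,-0.2],[0,0,-0.01,0,0,-0.3024,-0.2],[0,0,0.01,0,0,-0.3024,-0.2],[0,0,0.022,0,0,-0.3024,-0.2],[0,0,0.022,0,0,-0.3024,-0.2]],
], squeeze=15)

```text
time_s: 5.15
ee_pos: [0.513, -0.102, 0.0433]
eef_rot: [3.139, -0.002, -2.546]
force: [0.2, 0.5, 1.0]
grip_width: 0.0567
grip_force: 0.0
```

Run:
```python
from h import *
o=ctrl.get_obs();print(o["force"],o["ee_pos"],o["eef_rot"],o["qpos"][5],o["grip_width"])
p,d=cams.camera("scene"); cv2.imwrite("pics/s1.png",cv2.resize(p[140:290,190:390],None,fx=4,fy=4,interpolation=cv2.INTER_CUBIC))
```

```text
[0.16043586 0.48677942 1.00561566] [ 0.5129801  -0.10198487  0.04331254] [ 3.13907323e+00 -2.25054342e-03 -2.54552324e+00] -2.4330632295093393 0.05671622789120757
```

View pics/s1.png

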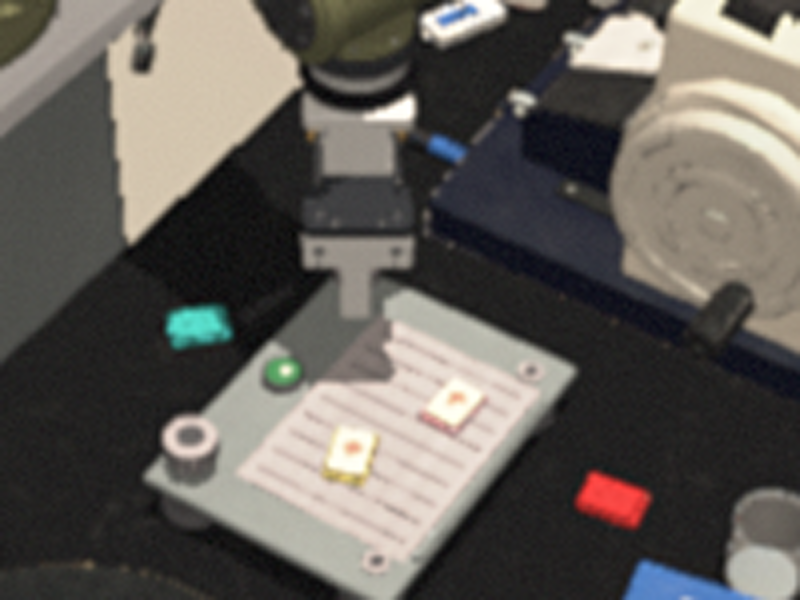

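The fingers straddle the left knob at crop (350,300), clear of the level at (283,372), and both blocks are in place. I'll raise 2 mm and grip.

To row units: -2 mm / 1000 = -0.002.

Request:
arm_command([
  [[0,0,-0.002,0,0,0,0.3],[0,0,-0.002,0,0,0,0.6],[0,0,-0.002,0,0,0,0.6],[0,0,-0.002,0,0,0,0.6],[0,0,-0.002,0,0,0,0.6]],
], squeeze=15)

```text
time_s: 5.7
ee_pos: [0.514, -0.1019, 0.0478]
eef_rot: [3.141, 0.0, -2.544]
force: [-3.1, 3.5, 3.5]
grip_width: 0.0335
grip_force: 15.0
```

Run:
```python
from h import *
o=ctrl.get_obs();print(o["force"],o["moment"],o["ee_pos"],o["eef_rot"],o["grip_width"],o["grip_force"])
```

```text
[-3.07160367  3.47822748  3.53584108] [0.76292201 0.44951194 0.00142804] [ 0.51402237 -0.10194707  0.04776959] [ 3.14138329e+00  2.54403977e-04 -2.54432819e+00] 0.03353297233647321 15.000330358743668
```

To row units: 0.5 mm / 1000 = 0.0005, 0.4 mm / 1000 = 0.0004, 1.56 rad / 3.1416 = 0.4966.

Request:
arm_command([
  [[0,0.0005,-0.0003,0,0,0.0414,0.6],[0,0.0005,-0.0002,0,0,0.0828,0.6],[0,0.0005,-0.0001,0,0,0.1241,0.6],[0,0.0005,-0.0001,0,0,0.1655,0.6],[0,0.0005,0,0,0,0.2069,0.6],[0,0.0005,0.0001,0,0,0.2483,0.6],[0,0.0005,0.0001,0,0,0.2897,0.6],[0,0.0005,0.0002,0,0,0.331,0.6],[0,0.0005,0.0003,0,0,0.3724,0.6],[0,0.0005,0.0003,0,0,0.4138,0.6],[0,0.0005,0.0004,0,0,0.4552,0.6],[0,0.0005,0.0004,0,0,0.4966,0.6]],
])

```text
time_s: 6.9
ee_pos: [0.5138, -0.1021, 0.0472]
eef_rot: [-3.141, 0.001, 2.174]
force: [-1.3, -2.0, 1.3]
grip_width: 0.0339
grip_force: 15.0
```

Run:
```python
from h import *
o=ctrl.get_obs();print(o["force"],o["moment"],o["ee_pos"],o["eef_rot"],o["grip_width"],o["grip_force"])
```

```text
[-1.28425889 -1.96725333  1.34208786] [-0.23991323  0.30155772  0.04075326] [ 0.51378804 -0.10214394  0.04716604] [-3.14139508e+00  6.50376661e-04  2.17353672e+00] 0.033900875205763674 14.996565878391266
```

To row units: 0.75 mm / 1000 = 0.0008, 0.7 mm / 1000 = 0.0007, 1.3 rad / 3.1416 = 0.4138.

Request:
arm_command([
  [[0,0,0.0001,0,0,0.0414,0.6],[0,0,0.0001,0,0,0.0828,0.6],[0,0,0.0002,0,0,0.1241,0.6],[0,0,0.0003,0,0,0.1655,0.6],[0,0,0.0003,0,0,0.2069,0.6],[0,0,0.0004,0,0,0.2483,0.6],[0,0,0.0005,0,0,0.2897,0.6],[0,0,0.0005,0,0,0.331,0.6],[0,0,0.0006,0,0,0.3724,0.6],[0,0,0.0006,0,0,0.4138,0.6],[0,0,0.0007,0,0,0.4552,0.6],[0,0,0.0008,0,0,0.4966,0.6]],
])

```text
time_s: 8.1
ee_pos: [0.5134, -0.102, 0.0464]
eef_rot: [-3.141, 0.001, 0.614]
force: [-4.6, 0.2, 3.8]
grip_width: 0.0332
grip_force: 15.0
```

To row units: 0.7 mm / 1000 = 0.0007, 0.6 mm / 1000 = 0.0006, 1.43 rad / 3.1416 = 0.4552.

Request:
arm_command([
  [[0,0,0.0001,0,0,0.0414,0.6],[0,0,0.0001,0,0,0.0828,0.6],[0,0,0.0002,0,0,0.1241,0.6],[0,0,0.0003,0,0,0.1655,0.6],[0,0,0.0003,0,0,0.2069,0.6],[0,0,0.0004,0,0,0.2483,0.6],[0,0,0.0005,0,0,0.2897,0.6],[0,0,0.0005,0,0,0.331,0.6],[0,0,0.0006,0,0,0.3724,0.6],[0,0,0.0006,0,0,0.4138,0.6],[0,0,0.0007,0,0,0.4552,0.6],[0,0,0.0007,0,0,0.4552,0.6]],
])

```text
time_s: 9.3
ee_pos: [0.5137, -0.1017, 0.046]
eef_rot: [3.142, 0.0, -0.816]
force: [-4.9, 3.1, 8.2]
grip_width: 0.0339
grip_force: 15.0
```

Run:
```python
from h import *
o=ctrl.get_obs();print(o["force"],o["moment"],o["ee_pos"],o["eef_rot"],o["grip_width"],o["qpos"][5])
```

```text
[-4.94225749  3.13809896  8.17499993] [ 0.64937625  0.94155788 -0.05457495] [ 0.51368271 -0.10172656  0.04603975] [ 3.14156285e+00  1.17589988e-04 -8.15987551e-01] 0.03389651212307317 2.1212857995105225
```

To row units: -42 mm / 1000 = -0.042, -35 mm / 1000 = -0.035.

Request:
arm_command([
  [[0,0,0,0,0,0,0.0],[0,0,-0.001,0,0,0,-0.2],[0,0,-0.001,0,0,0,-0.2],[0,0,-0.03,0,0,0,-0.2],[0,0,-0.042,0,0,0,1],[0,0,-0.042,0,0,0,1],[0,0,-0.042,0,0,0,1],[0,0,-0.042,0,0,0,1],[0,0,-0.035,0,0,0,1],[0,0,-0.025,0,0,0,1],[0,0,-0.024,0,0,0,1],[0,0,-0.024,0,0,0,1]],
])

```text
time_s: 10.5
ee_pos: [0.5134, -0.1017, 0.0689]
eef_rot: [3.141, 0.001, -0.811]
force: [-0.1, -0.4, -0.3]
grip_width: 0.0007
grip_force: 0.0
```

```bash
cat > o.py <<'E'
from h import *
o=ctrl.get_obs();print(o["force"].round(2),(o["ee_pos"]*1e3).round(2),o["eef_rot"].round(3),o["grip_width"].round(4))
E
python3 o.py
```

```text
Traceback (most recent call last):
  File "o.py", line 2, in <module>
    o=ctrl.get_obs();print(o["force"].round(2),(o["ee_pos"]*1e3).round(2),o["eef_rot"].round(3),o["grip_width"].round(4))
                                                                                                ^^^^^^^^^^^^^^^^^^^^^
AttributeError: 'float' object has no attribute 'round'
```

To row units: 0.5 mm / 1000 = 0.0005.

Request:
arm_command([
  [[0,0,0.0005,0,0,0,1],[0,0,0.0005,0,0,0,1]],
])

```text
time_s: 10.7
ee_pos: [0.5137, -0.1018, 0.0691]
eef_rot: [3.141, 0.0, -0.811]
force: [0.6, -0.9, -0.1]
grip_width: 0.0005
grip_force: 0.0
```

To row units: 0.3 mm / 1000 = 0.0003.

Request:
arm_command([
  [[0,0,0.0003,0,0,0,1],[0,0,0.0003,0,0,0,1]],
])

```text
time_s: 10.9
ee_pos: [0.5137, -0.1018, 0.0689]
eef_rot: [-3.142, -0.0, -0.811]
force: [0.1, 0.5, 0.1]
grip_width: 0.0004
grip_force: 0.0
```

To row units: 0.3 mm / 1000 = 0.0003.

Request:
arm_command([
  [[0,0,0.0003,0,0,0,1],[0,0,0.0003,0,0,0,1]],
])

```text
time_s: 11.1
ee_pos: [0.5137, -0.1018, 0.0685]
eef_rot: [3.142, 0.0, -0.811]
force: [1.2, -0.1, 0.3]
grip_width: 0.0005
grip_force: 0.0
```

To row units: 0.3 mm / 1000 = 0.0003.

Request:
arm_command([
  [[0,0,0.0003,0,0,0,1],[0,0,0.0003,0,0,0,1]],
])

```text
time_s: 11.3
ee_pos: [0.5137, -0.1018, 0.0682]
eef_rot: [3.142, 0.0, -0.811]
force: [0.8, 0.2, -1.6]
grip_width: 0.0004
grip_force: 0.0
```

To row units: 0.3 mm / 1000 = 0.0003.

Request:
arm_command([
  [[0,0,0.0003,0,0,0,1],[0,0,0.0003,0,0,0,1]],
])

```text
time_s: 11.5
ee_pos: [0.5138, -0.1018, 0.068]
eef_rot: [-3.141, -0.0, -0.811]
force: [-0.8, 0.4, 1.6]
grip_width: 0.0003
grip_force: 0.8
```

To row units: 0.3 mm / 1000 = 0.0003.

Request:
arm_command([
  [[0,0,0.0003,0,0,0,1],[0,0,0.0003,0,0,0,1]],
])

```text
time_s: 11.7
ee_pos: [0.5139, -0.1018, 0.0679]
eef_rot: [-3.141, -0.0, -0.811]
force: [-1.1, -0.5, 4.1]
grip_width: 0.0006
grip_force: 2.3
```

Request:
arm_command([
  [[0,0,0.0003,0,0,0,1],[0,0,0.0003,0,0,0,1]],
])

```text
time_s: 11.9
ee_pos: [0.5139, -0.1018, 0.0678]
eef_rot: [-3.141, -0.001, -0.811]
force: [-2.8, 1.0, 7.5]
grip_width: 0.0003
grip_force: 3.7
```

To row units: 0.2 mm / 1000 = 0.0002.

Request:
arm_command([
  [[0,0,0.0002,0,0,0,1],[0,0,0.0002,0,0,0,1]],
])

```text
time_s: 12.1
ee_pos: [0.514, -0.1018, 0.0677]
eef_rot: [-3.141, -0.001, -0.811]
force: [-2.4, -0.1, 9.2]
grip_width: 0.0004
grip_force: 4.5
```

The knob gives about 0.35 mm, so the foot now bears on its cup. Dead reckoning puts the total at about 5.7 rad, with 4.55 rad turned so far. I'll regrip and turn about 1.15 rad more.

To row units: -25 mm / 1000 = -0.025, 21 mm / 1000 = 0.021, -1.2 rad / 3.1416 = -0.382.

Request:
arm_command([
  [[0,0,-0.02,0,0,0,1],[0,0,-0.025,0,0,-0.0477,-0.2],[0,0,-0.025,0,0,-0.0955,-0.2],[0,0,-0.025,0,0,-0.1432,-0.2],[0,0,-0.025,0,0,-0.191,-0.2],[0,0,-0.025,0,0,-0.2387,-0.2],[0,0,-0.025,0,0,-0.2865,-0.2],[0,0,-0.025,0,0,-0.3342,-0.2],[0,0,-0.01,0,0,-0.382,-0.2],[0,0,0.01,0,0,-0.382,-0.2],[0,0,0.021,0,0,-0.382,-0.2],[0,0,0.021,0,0,-0.382,-0.2]],
])

```text
time_s: 13.3
ee_pos: [0.5129, -0.1016, 0.0447]
eef_rot: [-3.14, 0.002, 0.388]
force: [0.3, -0.6, -0.4]
grip_width: 0.0559
grip_force: 0.0
```

Request:
arm_command([
  [[0,0,0,0,0,0,0.3],[0,0,0,0,0,0,0.6],[0,0,0,0,0,0,0.6],[0,0,0,0,0,0,0.6],[0,0,0,0,0,0,0.6]],
], squeeze=15)

```text
time_s: 13.8
ee_pos: [0.514, -0.1018, 0.0466]
eef_rot: [3.141, -0.001, 0.389]
force: [-0.7, 0.4, 4.0]
grip_width: 0.0337
grip_force: 15.0
```

```bash
sed -i 's/,o\["grip_width"\].*$/,o["grip_width"],o["grip_force"],o["moment"].round(3),o["time_s"])/' o.py; python3 o.py
```

```text
[-0.7   0.41  3.96] [ 514.03 -101.84   46.62] [ 3.141e+00 -1.000e-03  3.890e-01] 0.033734337370421856 15.000311583280563 [0.121 0.238 0.018] 13.8
```

To row units: 0.1 mm / 1000 = 0.0001, 1.15 rad / 3.1416 = 0.3661.

Request:
arm_command([
  [[0,0,0,0,0,0.0414,0.6],[0,0,0,0,0,0.0828,0.6],[0,0,0,0,0,0.1241,0.6],[0,0,0,0,0,0.1655,0.6],[0,0,0,0,0,0.2069,0.6],[0,0,0.0001,0,0,0.2483,0.6],[0,0,0.0001,0,0,0.2897,0.6],[0,0,0.0001,0,0,0.331,0.6],[0,0,0.0001,0,0,0.3661,0.6],[0,0,0.0001,0,0,0.3661,0.6]],
])

```text
time_s: 14.8
ee_pos: [0.514, -0.1022, 0.0465]
eef_rot: [-3.141, -0.001, -0.763]
force: [-0.6, -2.6, 4.1]
grip_width: 0.034
grip_force: 15.0
```

```bash
python3 o.py
```

```text
[-0.61 -2.61  4.15] [ 514.02 -102.16   46.49] [-3.141e+00 -1.000e-03 -7.630e-01] 0.033957424287481934 15.00154361128807 [-0.449  0.273 -0.063] 14.8
```

To row units: -42 mm / 1000 = -0.042, -35 mm / 1000 = -0.035.

Request:
arm_command([
  [[0,0,0,0,0,0,0.0],[0,0,-0.001,0,0,0,-0.2],[0,0,-0.001,0,0,0,-0.2],[0,0,-0.03,0,0,0,-0.2],[0,0,-0.042,0,0,0,1],[0,0,-0.042,0,0,0,1],[0,0,-0.042,0,0,0,1],[0,0,-0.042,0,0,0,1],[0,0,-0.035,0,0,0,1],[0,0,-0.025,0,0,0,1],[0,0,-0.024,0,0,0,1],[0,0,-0.024,0,0,0,1]],
])

```text
time_s: 16.0
ee_pos: [0.5134, -0.1017, 0.0693]
eef_rot: [3.141, 0.001, -0.761]
force: [0.3, -0.6, -0.2]
grip_width: 0.0005
grip_force: 0.0
```

Request:
arm_command([
  [[0,0,0,0,0,0,1],[0,0,0,0,0,0,1]],
])

```text
time_s: 16.2
ee_pos: [0.5139, -0.1018, 0.0702]
eef_rot: [-3.141, -0.0, -0.761]
force: [-1.0, -0.2, -0.5]
grip_width: 0.0005
grip_force: 0.0
```

To row units: 1.7 mm / 1000 = 0.0017, 1 mm / 1000 = 0.001.

Request:
arm_command([
  [[0,0,0.001,0,0,0,1],[0,0,0.0017,0,0,0,1],[0,0,0.0017,0,0,0,1],[0,0,0.0017,0,0,0,1]],
])

```text
time_s: 16.6
ee_pos: [0.5138, -0.1018, 0.0683]
eef_rot: [-3.142, -0.0, -0.761]
force: [-0.7, 0.1, -0.5]
grip_width: 0.0005
grip_force: 0.0
```

```bash
python3 o.py
```

```text
[-0.72  0.15 -0.48] [ 513.75 -101.82   68.32] [-3.142 -0.    -0.761] 0.0004925079641238375 0.0 [0.025 0.131 0.   ] 16.6
```

To row units: 0.3 mm / 1000 = 0.0003.

Request:
arm_command([
  [[0,0,0.0003,0,0,0,1],[0,0,0.0003,0,0,0,1],[0,0,0.0003,0,0,0,1]],
])

```text
time_s: 16.9
ee_pos: [0.5138, -0.1018, 0.068]
eef_rot: [-3.142, 0.0, -0.761]
force: [-0.5, -0.4, 0.9]
grip_width: 0.0004
grip_force: 0.0
```

```bash
python3 o.py
```

```text
[-0.45 -0.39  0.91] [ 513.75 -101.81   68.  ] [-3.142  0.    -0.761] 0.0004473552929349344 0.0 [0.061 0.132 0.039] 16.9
```

To row units: 0.3 mm / 1000 = 0.0003.

Request:
arm_command([
  [[0,0,0.0003,0,0,0,1],[0,0,0.0003,0,0,0,1],[0,0,0.0003,0,0,0,1]],
])

```text
time_s: 17.2
ee_pos: [0.5138, -0.1018, 0.0679]
eef_rot: [-3.141, -0.0, -0.761]
force: [-0.8, 0.2, 3.2]
grip_width: 0.0002
grip_force: 1.4
```

```bash
python3 o.py
```

```text
[-0.76  0.21  3.21] [ 513.82 -101.8    67.86] [-3.141 -0.    -0.761] 0.00016322227216488587 1.4009313030692283 [ 0.092  0.263 -0.038] 17.2
```

Request:
arm_command([
  [[0,0,0.0004,0,0,0,1],[0,0,0.0004,0,0,0,1],[0,0,0.0004,0,0,0,1]],
])

```text
time_s: 17.5
ee_pos: [0.5139, -0.1018, 0.0677]
eef_rot: [-3.141, -0.001, -0.761]
force: [-1.7, -0.3, 7.5]
grip_width: 0.0006
grip_force: 3.3
```

```bash
python3 o.py
```

```text
[-1.69 -0.27  7.48] [ 513.94 -101.84   67.73] [-3.141e+00 -1.000e-03 -7.610e-01] 0.0006072796125773488 3.2836247817613184 [ 0.158  0.504 -0.012] 17.5
```

To row units: 0.4 mm / 1000 = 0.0004.

Request:
arm_command([
  [[0,0,0.0004,0,0,0,1],[0,0,0.0004,0,0,0,1],[0,0,0.0004,0,0,0,1]],
])

```text
time_s: 17.8
ee_pos: [0.5141, -0.1019, 0.0676]
eef_rot: [-3.141, -0.001, -0.761]
force: [-2.6, 0.9, 10.5]
grip_width: 0.0005
grip_force: 4.9
```

```bash
python3 o.py
```

```text
[-2.65  0.87 10.46] [ 514.05 -101.87   67.61] [-3.141e+00 -1.000e-03 -7.610e-01] 0.00048735317735504373 4.921726098982617 [0.195 0.674 0.002] 17.8
```

The left knob is firm, giving about 0.35 mm at 10.5 N. Next, the right knob.

To row units: 137 mm / 1000 = 0.137, 131 mm / 1000 = 0.131.

Request:
arm_command([
  [[0,0,-0.025,0,0,0,1],[0.03,0.031,-0.025,0,0,0,1],[0.065,0.068,-0.025,0,0,0,1],[0.1,0.104,-0.025,0,0,0,1],[0.131,0.137,-0.025,0,0,0,1],[0.131,0.137,-0.025,0,0,0,1],[0.131,0.137,-0.015,0,0,0,1],[0.131,0.137,-0.004,0,0,0,1],[0.131,0.137,-0.003,0,0,0,1],[0.131,0.137,-0.003,0,0,0,1],[0.131,0.137,-0.003,0,0,0,1]],
])

```text
time_s: 18.9
ee_pos: [0.5143, -0.2908, 0.0701]
eef_rot: [-3.142, -0.0, -0.76]
force: [-0.5, -0.5, -0.3]
grip_width: 0.0002
grip_force: 0.0
```

```bash
python3 o.py
```

```text
[-0.48 -0.49 -0.26] [ 514.29 -290.76   70.06] [-3.142 -0.    -0.76 ] 0.00020128245593294038 0.0 [ 0.039  0.11  -0.   ] 18.9
```

To row units: 1.2 mm / 1000 = 0.0012, 0.6 mm / 1000 = 0.0006.

Request:
arm_command([
  [[0,0,0.0006,0,0,0,1],[0,0,0.0012,0,0,0,1],[0,0,0.0012,0,0,0,1],[0,0,0.0012,0,0,0,1]],
])

```text
time_s: 19.3
ee_pos: [0.5141, -0.2914, 0.0687]
eef_rot: [3.142, -0.0, -0.761]
force: [-0.0, -0.1, 0.2]
grip_width: 0.0003
grip_force: 0.0
```

```bash
python3 o.py
```

```text
[-0.02 -0.08  0.16] [ 514.07 -291.37   68.73] [ 3.142 -0.    -0.761] 0.00032337143631922666 0.0 [ 0.011  0.183 -0.017] 19.3
```

To row units: 0.5 mm / 1000 = 0.0005.

Request:
arm_command([
  [[0,0,0.0005,0,0,0,1],[0,0,0.0005,0,0,0,1],[0,0,0.0005,0,0,0,1]],
])

```text
time_s: 19.6
ee_pos: [0.5141, -0.2914, 0.0682]
eef_rot: [3.142, 0.0, -0.761]
force: [-0.0, -0.1, -0.1]
grip_width: 0.0005
grip_force: 0.0
```

```bash
python3 o.py
```

```text
[-0.   -0.1  -0.13] [ 514.06 -291.36   68.17] [ 3.142  0.    -0.761] 0.000492993229810074 0.0 [0.073 0.137 0.032] 19.6
```

To row units: 0.3 mm / 1000 = 0.0003.

Request:
arm_command([
  [[0,0,0.0003,0,0,0,1],[0,0,0.0003,0,0,0,1],[0,0,0.0003,0,0,0,1]],
])

```text
time_s: 19.9
ee_pos: [0.5141, -0.2914, 0.068]
eef_rot: [3.142, -0.0, -0.761]
force: [-0.7, 0.8, 0.4]
grip_width: 0.0003
grip_force: 0.3
```

```bash
python3 o.py
```

```text
[-0.65  0.82  0.38] [ 514.11 -291.4    67.97] [ 3.142 -0.    -0.761] 0.000319461957017187 0.3200941812247038 [0.033 0.151 0.006] 19.9
```

To row units: 0.3 mm / 1000 = 0.0003.

Request:
arm_command([
  [[0,0,0.0003,0,0,0,1],[0,0,0.0003,0,0,0,1],[0,0,0.0003,0,0,0,1]],
])

```text
time_s: 20.2
ee_pos: [0.5142, -0.2914, 0.0678]
eef_rot: [-3.142, -0.0, -0.761]
force: [0.2, 0.2, 3.6]
grip_width: 0.0005
grip_force: 2.0
```

```bash
python3 o.py
```

```text
[0.16 0.22 3.62] [ 514.18 -291.44   67.85] [-3.142 -0.    -0.761] 0.00046292296731944904 1.967468762450153 [ 0.108  0.293 -0.029] 20.2
```

To row units: 0.4 mm / 1000 = 0.0004.

Request:
arm_command([
  [[0,0,0.0004,0,0,0,1],[0,0,0.0004,0,0,0,1],[0,0,0.0004,0,0,0,1]],
])

```text
time_s: 20.5
ee_pos: [0.5142, -0.2915, 0.0677]
eef_rot: [-3.142, -0.001, -0.761]
force: [-1.1, 0.8, 7.8]
grip_width: 0.0003
grip_force: 3.5
```

To row units: 0.4 mm / 1000 = 0.0004.

Request:
arm_command([
  [[0,0,0.0004,0,0,0,1],[0,0,0.0004,0,0,0,1],[0,0,0.0004,0,0,0,1],[0,0,0.0004,0,0,0,1]],
])

```text
time_s: 20.9
ee_pos: [0.5143, -0.2915, 0.0676]
eef_rot: [-3.141, -0.001, -0.761]
force: [-2.6, 1.0, 9.7]
grip_width: 0.0006
grip_force: 4.9
```

```bash
python3 o.py
```

```text
[-2.65  1.01  9.71] [ 514.34 -291.53   67.63] [-3.141e+00 -1.000e-03 -7.610e-01] 0.000571435301443375 4.909971667220816 [0.293 0.631 0.01 ] 20.9
```

Both knobs have their tops at about 67.98 mm and give about 0.35 mm, so the feet are even. I'll retreat.

To row units: -120 mm / 1000 = -0.12, -100 mm / 1000 = -0.1.

Request:
arm_command([
  [[0,0,-0.02,0,0,0,1],[0,0,-0.06,0,0,0,1],[0,0,-0.1,0,0,0,1],[0,0,-0.12,0,0,0,1],[0,0,-0.12,0,0,0,1],[-0.09,-0.05,-0.12,0,0,0,1],[-0.09,-0.05,-0.12,0,0,0,1],[-0.09,-0.05,-0.12,0,0,0,1],[-0.09,-0.05,-0.12,0,0,0,1],[-0.09,-0.05,-0.12,0,0,0,1],[-0.09,-0.05,-0.12,0,0,0,1],[-0.09,-0.05,-0.12,0,0,0,1]],
])

```text
time_s: 22.1
ee_pos: [0.4835, -0.1938, 0.1864]
eef_rot: [3.141, 0.001, -0.762]
force: [-0.6, -0.4, 0.0]
grip_width: 0.0007
grip_force: 0.0
```

```bash
python3 - <<'E'
from h import *
p,d=cams.camera("scene"); cv2.imwrite("pics/s2.png",cv2.resize(p[140:340,90:390],None,fx=2.6,fy=2.6,interpolation=cv2.INTER_CUBIC))
E
python3 o.py
```

```text
[ 0.52  0.02 -0.01] [ 483.43 -193.72  186.41] [ 3.141e+00  1.000e-03 -7.620e-01] 0.00040208120399467953 0.0 [0.118 0.167 0.03 ] 22.15
```

View pics/s2.png

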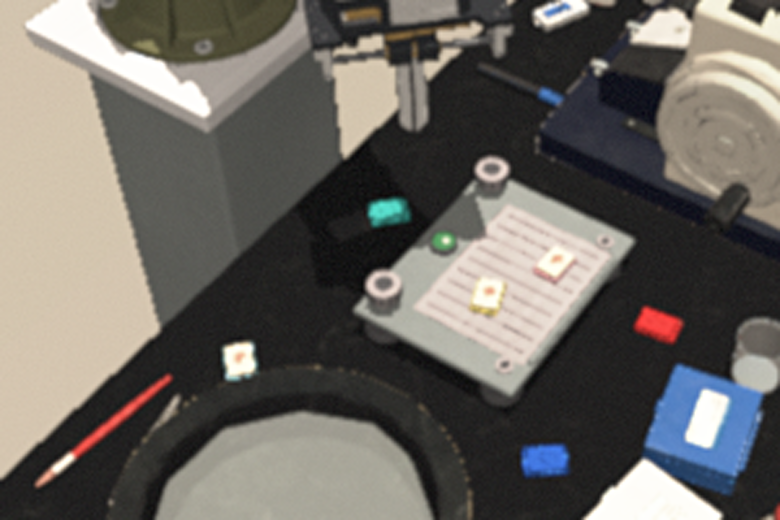

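The hand is clear of the plate, both blocks are still on it at (488,295) and (553,262), and nothing else has moved. I'm handing in.

```bash
python3 -c "
from h import *
print(ctrl.hand_in())"
```

```text
the job is handed in; nothing more can be done
None
```

I turned the left thumb screw about 5.7 rad clockwise; when pressed at about 10 N, both knobs held firm (each gave about 0.35 mm, tops level), and the job is handed in with the hand clear (no verdict shown).

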